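# Dock the labware for a dilution series

## Task

Set the bench up for the dilution series: seat the tip box, the vial rack and both reagent bottles each in the dock made for it. The tip box goes between the corner guides of the white dock, the vial rack between those of the blue dock, the small amber bottle into the orange well and the larger white bottle into the white well, all upright, fully down and let go. Set them down without dropping or tipping any, and leave the marker and the tweezers where they lie.

Things in the scene. Friction and masses are not known exactly. Their poses are not given: they have to be found in the camera images.
- tip_box: Pipette tip box, teal body with clear closed lid (lid fixed shut), 66 mm (x) by 110 mm (y) by 72 mm tall, 0.12 to 0.21 kg; a small latch tab on the -x face and the hinge on the +x face stand a few mm proud about 45 mm up and do not hinder a grip. Origin: centre of its underside (the 66 mm body reaches from x -34 to +32 mm). z up, y along its length. Grip across x. Either way round in its dock is right.
- vial_rack: Blue open bar rack with five capped vials that are fixed in it, 56 mm (x) by 150 mm (y), end plates 40 mm tall, vial tops 56 mm above its underside. Side bars on the long sides run 29 to 34 mm above the underside, the floor plate is 6 mm thick; 0.2 to 0.4 kg. Origin: centre of its underside, z up, y along its length. Grip across x at mid length, at the side bars. Either way round in its dock is right.
- amber_bottle: Small amber reagent bottle with white cap and orange label band, 52 mm diameter, 105 mm tall, straight round body from 5 to 70 mm above its underside; 0.12 to 0.23 kg. Origin: centre of its underside, z up.
- white_bottle: Larger white reagent bottle with yellow cap and blue label band, 62 mm diameter, 140 mm tall, straight round body from 5 to 90 mm above its underside; 0.22 to 0.4 kg. Origin: centre of its underside, z up.
- tip_dock: White plastic dock for the tip box, fixed: base plate 96 mm (x) by 140 mm (y), black rubber seat 8 mm above the bench, four L-shaped corner guides up to 26 mm above the bench with flared lips. Between the guides 74 mm (x) by 118 mm (y). Guides reach 18 mm in from each inner corner, so the middles of all sides are open. Origin: centre of its underside, on the bench; z up, y along its length.
- rack_dock: Blue plastic dock for the vial rack, fixed: base plate 86 mm (x) by 180 mm (y), black rubber seat 8 mm above the bench, four L-shaped corner guides up to 26 mm above the bench with flared lips. Between the guides 64 mm (x) by 158 mm (y). Guides reach 20 mm in from each inner corner, so the middles of the long sides are open. Origin: centre of its underside, on the bench; z up, y along its length.
- orange_well: Orange round bottle well for the small amber bottle, fixed: inner diameter 59 mm, flared mouth 69 mm inside, rim 30 mm and inner floor 6 mm above the bench, outside 79 mm. Origin: centre of its underside, on the bench; z up.
- white_well: White round bottle well for the larger white bottle, fixed: inner diameter 71 mm, flared mouth 81 mm inside, rim 34 mm and inner floor 6 mm above the bench, outside 91 mm. Origin: centre of its underside, on the bench; z up.
- marker: White felt marker with blue cap, 126 mm long, 14 mm thick, lying loose on the bench; leave it. Origin: under its middle; y along its length.
- tweezers: Steel tweezers, 128 mm long, 12 mm wide, lying loose on the bench in front of the monitor; leave them. Origin: under their middle; y along their length.
Mind the look-alikes: they are no part of the job. What is shaped like the white_bottle but red is not meant.

How it is judged:
At the end, for the whole second after the job is handed in: Each of the four rests released in its own dock: centre within 10 mm of the dock's centre, underside within 4 mm of the seat (8 mm high in the corner docks, 6 mm in the wells), upright within 0.08 rad, tip box and rack parallel to their docks within 0.12 rad, either way round (horizontal distance between vial_rack and rack_dock below 0.01 m and z of vial_rack in the frame of rack_dock below 0.012 m and angle between each of vial_rack, tip_box, amber_bottle, white_bottle's own z axis and vertical below 0.08 rad and linear speed of each of vial_rack, tip_box, amber_bottle, white_bottle below 0.02 m/s and angular speed of each of vial_rack, tip_box, amber_bottle, white_bottle below 0.2 rad/s and angle between the y axis of vial_rack and the y axis of rack_dock, either way round below 0.12 rad and horizontal distance between tip_box and tip_dock below 0.01 m and z of tip_box in the frame of tip_dock below 0.012 m and angle between the y axis of tip_box and the y axis of tip_dock, either way round below 0.12 rad and horizontal distance between amber_bottle and orange_well below 0.01 m and z of amber_bottle in the frame of orange_well below 0.01 m and horizontal distance between white_bottle and white_well below 0.01 m and z of white_bottle in the frame of white_well below 0.01 m); the robot touches nothing.
It fails at once if one of the four is tipped over (more than about 50 degrees) (angle between any of vial_rack, tip_box, amber_bottle, white_bottle's own z axis and vertical above 0.87 rad).
It fails at once if one of the four is dropped: it falls more than about 15 mm out of the fingers ((contact force between vial_rack and the fingers below 0.01 N and linear speed of vial_rack above 0.55 m/s) or (contact force between tip_box and the fingers below 0.01 N and linear speed of tip_box above 0.55 m/s) or (contact force between amber_bottle and the fingers below 0.01 N and linear speed of amber_bottle above 0.55 m/s) or (contact force between white_bottle and the fingers below 0.01 N and linear speed of white_bottle above 0.55 m/s)).
It fails at once if the marker is pushed more than 30 mm from where it lay (distance of marker from where it was at the start of the episode above 0.03 m).
It fails at once if the tweezers is pushed more than 30 mm from where it lay (distance of tweezers from where it was at the start of the episode above 0.03 m).
It also fails if it takes over 122 s, if anything falls off the work surface, if the arm or the gripper's body presses on something with over 40 N, if the wrist force passes 120 N, or if a joint passes its speed limit or range.

## Robot

A 6-joint arm with a two-finger parallel gripper is mounted at the origin on a cart in front of the work surface, level with it; the furniture and walls round the work are solid. World frame = base frame: x ahead of the robot, y to its left, z up, the work surface at z = 0. Lengths are in m, angles in rad, forces in N, time in s.
With the tool pointing down it reaches from about 0.375 to 0.9 m from the base axis. Payload 3.1 kg.
Tool frame: the origin (TCP) lies at the very end of the fingers, on their centre line; the grasp point (between the pads) lies 19 mm behind it (ctrl.hold_point_z is the y of the grasp point in the tool frame, in m); y points along the fingers, z is the direction in which the jaws open and shut, and the axes are right-handed (so a half turn about y gives the same grasp; the last joint's range is limited). The gripper opens to 87 mm and grips with 3 to 60 N. Pads are 19 mm wide; open, the fingers measure 117 mm over their backs; the gripper's body (75 mm by 190 mm) begins 51 mm behind the grasp point.
Start: joints at [-1.415, 0.527, 1.433, -0, 1.181, -0.178], TCP at [0.205, -0.59, 0.223] pointing down, gripper open.
Joint ranges: [-3.08, 3.08], [-0.75, 2.2], [0.22, 2.44], [-1.43, 4.57], [0, 2.65], [-2.85, 2.85]. Speed limits (rad/s): [2.79, 2.79, 3.14, 3.14, 3.14, 3.14].

## Interface

Orientations are given as a 3x3 rotation matrix whose columns are the frame's x, y, z axes.
In Python, from station import ctrl gives the robot as it stands.
- The arm moves only by the tool arm_command, never from a script. Its argument "steps" is one flat list of numbers, 5 for each row, row after row: the shift along the tool's x, y, z in m, then the turn about the tool's y in degrees, then the opening in per cent of the stroke, from 0 (shut) to 100 (fully open). A call has 1 to 12 rows; each row is the pose to reach, as a shift and turn from the pose commanded when the call began, along the tool's axes at that moment; what a row does not reach only later rows make up. A row lasts 1/10 s, in which the tool goes at most 50 mm and 8.59 degrees, less where a joint would pass 70% of its speed; a pose out of reach is approached as far as the arm can. A call with a gripper value outside its range is refused whole. The fingers move at their own pace and stop on an object; the grip force is fixed at half the most. Time passes only in rows, so rows that repeat a pose let the fingers close. It gives the time, the measured TCP pose, the force and the opening at its end, in the units of the state.
- ctrl.get_obs(): the state, without advancing time (a new reading comes with each control period).
- ctrl.grab_frame(name): name is "side" or "top" or "wrist"; returns a dict with "color" (400x640x3 uint8, blue, green, red), "vfov" (degrees; the focal length in pixels is half the picture's height over the tangent of half this angle, whatever the lens; pixels are square), "cx", "cy" (the principal point, pixels), "rvec" (rotation vector, rad) and "tvec" (3), from world to camera coordinates, as OpenCV has them. Camera axes: x right, y down, z forward; pixel columns grow to the right and rows downward; lengths in m; the calibration is good to about 2 mm. The wrist camera is an equidistant fisheye: a pixel r from the principal point sees the ray r / f radians off the axis. A picture is of the moment at which its call begins. There is no depth.
- ctrl.job_done(): hands the job in, once; it reports no verdict.
The state is a dict: "time": time; "q": joint angles; "qvel": joint speeds; "effort": joint torques, N m; "tool_pos": TCP position; "ee_rot": TCP orientation; "contact_force": force on the tool from outside, world axes, zero at the start; "ft_torque": the same for the moment, N m; "finger_gap": finger opening in m.
Only numpy, scipy, OpenCV 4.12 (cv2) and the standard library are available. Lean on these libraries where they do the work, as an engineer would, in place of code of your own. Each camera call takes 0.05 s, during which the arm holds its last target.

## Working session

There is one attempt and no reset: what is moved stays moved. The work goes in short steps, Python scripts to look and compute and a tool call to move; the robot and the scene stay as the last step left them, time stands still between calls to the robot, and variables do not carry over. Pictures are saved under pics/ and viewed, and the job is handed in when it is done.

Besides the shell and the picture viewer there is one more tool, called after "Call:" as name(argument=value, ...), one argument or row to a line, values as JSON. arm_command: Moves the arm, as the interface text tells. Its arguments: {"type":"object","properties":{"steps":{"type":"array","items":{"type":"number"}}},"required":["steps"]}

```bash
ls; mkdir -p pics
cat > h.py <<'E'
import numpy as np, cv2
from station import ctrl
def grab(n,save=None):
    f=ctrl.grab_frame(n)
    if save: cv2.imwrite('pics/'+save,f['color'])
    return f
def px2w(f,u,v,z,fish=False):
    F=200/np.tan(np.radians(f['vfov'])/2)
    R,_=cv2.Rodrigues(np.array(f['rvec'],float)); t=np.array(f['tvec'],float).ravel()
    a=np.array([(u-f['cx'])/F,(v-f['cy'])/F])
    if fish:
        r=np.hypot(*a); d=np.array([a[0]/r*np.sin(r),a[1]/r*np.sin(r),np.cos(r)]) if r>1e-9 else np.array([0,0,1.])
    else: d=np.array([a[0],a[1],1.])
    c=-R.T@t; d=R.T@d
    return c+d*(z-c[2])/d[2]
def w2px(f,p,fish=False):
    F=200/np.tan(np.radians(f['vfov'])/2)
    R,_=cv2.Rodrigues(np.array(f['rvec'],float)); t=np.array(f['tvec'],float).ravel()
    q=R@np.array(p,float)+t
    if fish:
        r=np.hypot(q[0],q[1]); th=np.arctan2(r,q[2]); return np.array([f['cx']+F*th*q[0]/r,f['cy']+F*th*q[1]/r])
    return np.array([f['cx']+F*q[0]/q[2],f['cy']+F*q[1]/q[2]])
E
python3 - <<'E'
from h import *
import pickle
for n in ['top','side','wrist']:
    f=grab(n,n+'0.png'); pickle.dump(f,open(n+'0.pkl','wb'))
    R,_=cv2.Rodrigues(np.array(f['rvec'],float)); print(n,f['vfov'],f['cx'],f['cy'],-R.T@np.array(f['tvec']).ravel(), R[2])
o=ctrl.get_obs(); print(o['time'],o['tool_pos'],np.round(o['ee_rot'],3),o['finger_gap'],o['contact_force'],ctrl.hold_point_z)
E
```

```text
pics
top 53.490395868187335 317.3802139031182 202.16213572475795 [ 0.38705766 -0.05094284  1.17816724] [ 0.1005548   0.0079842  -0.99489949]
side 45.95094151969535 313.07987031523624 198.72358134752372 [-0.10715134  1.28200879  0.65376059] [ 0.364899   -0.85012603 -0.37965043]
wrist 65.70646984690485 314.82337430891414 202.29116620366597 [ 0.26694165 -0.56795233  0.38289644] [-0.22887802 -0.07790894 -0.97033244]
0.15 [ 0.20528104 -0.5897386   0.22180809] [[-0.944 -0.     0.329]
 [-0.329  0.002 -0.944]
 [-0.    -1.    -0.002]] 0.08707123886164622 [0.56125582 0.28237408 0.44831047] -0.0187
```

View pics/top0.png

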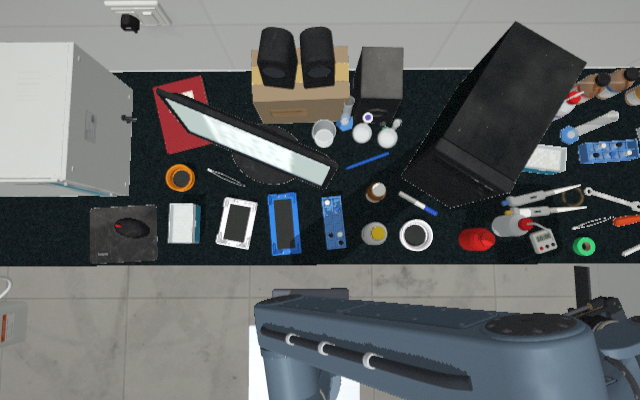

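View pics/side0.png

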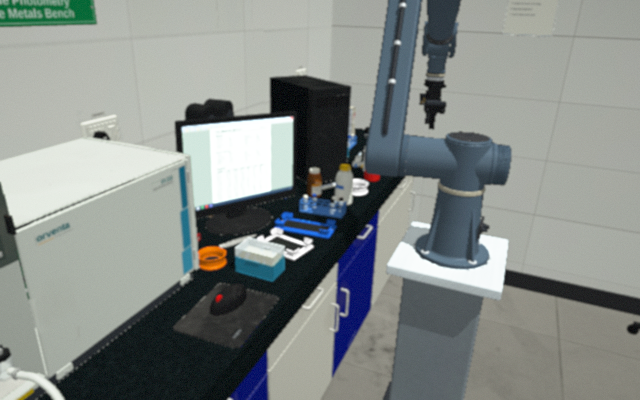

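View pics/wrist0.png

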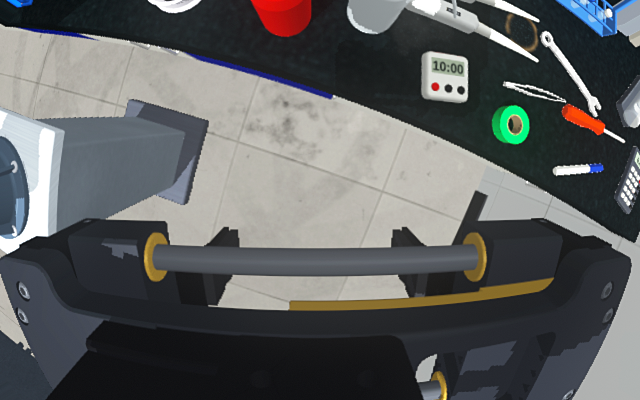

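Candidates in the top picture:
- Tip box: teal and clear at (184,223), against another box at (545,158).
- Rack: blue at (333,222), against another at (610,152).
- Amber bottle: (375,190), against brown bottles at (600,85).
- White bottle: yellow cap at (374,233), against the red one at (477,239) and a grey one at (512,225).
- Docks: white (237,223) and blue (285,223).
- Wells: orange (180,178), against a green ring at (584,246), and white (415,235).

Next I'll check these in a close crop.

Run:
```python
import cv2
im=cv2.imread('pics/top0.png')
cv2.imwrite('pics/c1.png',cv2.resize(im[150:270,150:310],None,fx=5,fy=5,interpolation=cv2.INTER_CUBIC))
cv2.imwrite('pics/c2.png',cv2.resize(im[150:270,300:460],None,fx=5,fy=5,interpolation=cv2.INTER_CUBIC))
```

```text
(no output)
```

View pics/c1.png

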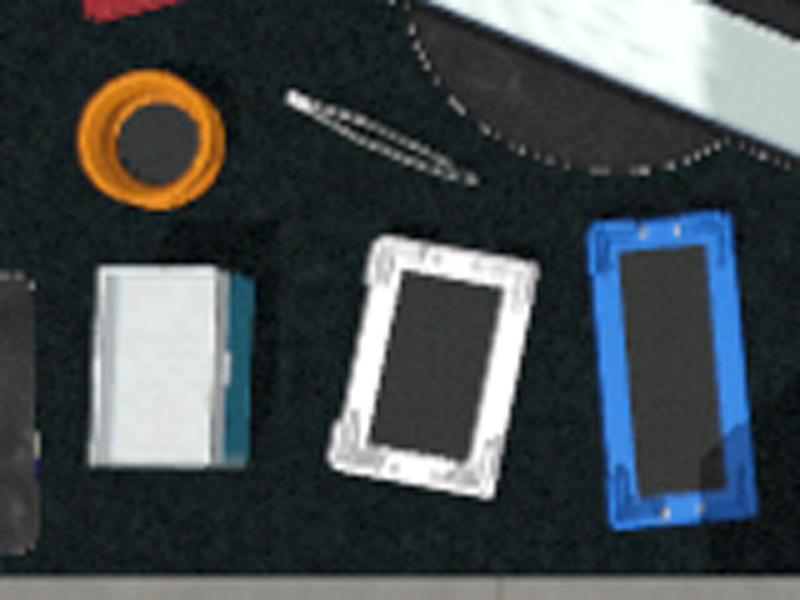

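View pics/c2.png

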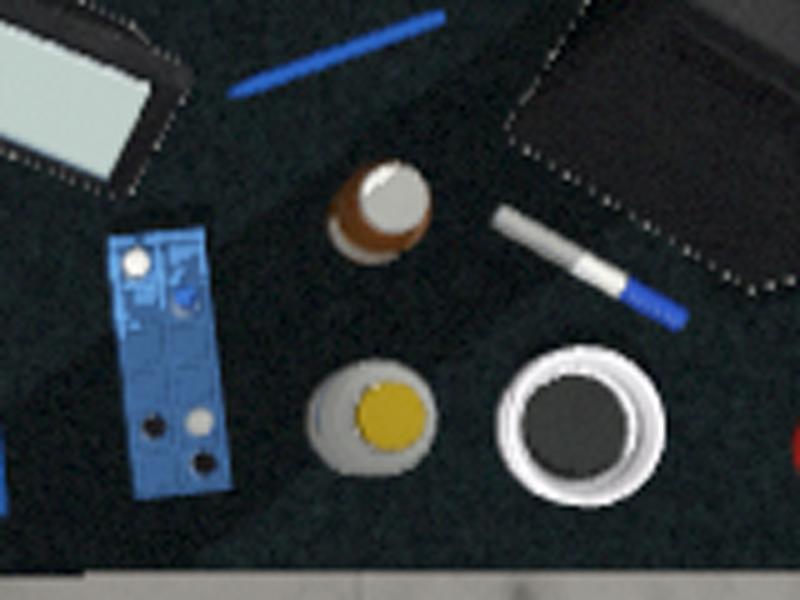

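```bash
cat > m.py <<'E'
from h import *
import pickle
f=pickle.load(open('top0.pkl','rb'))
def P(c,u,v,z): return px2w(f,(150 if c==1 else 300)+(u+.5)/5-.5,150+(v+.5)/5-.5,z)[:2]
def quad(name,c,pts,z):
    w=np.array([P(c,u,v,z) for u,v in pts]); 
    ce=w.mean(0); e=[np.linalg.norm(w[i]-w[(i+1)%4]) for i in range(4)]
    d=(w[0]+w[1]-w[2]-w[3]); print(name,np.round(ce,4),'edges',np.round(e,3),'long axis ang from +x deg',np.degrees(np.arctan2(d[1],d[0])).round(1))
quad('tipdock seat',1,[(400,270),(503,290),(470,457),(368,442)],.008)
quad('tipdock outer',1,[(375,235),(540,262),(493,500),(330,468)],.02)
quad('rackdock seat',1,[(620,250),(708,245),(735,488),(640,497)],.008)
quad('rackdock outer',1,[(588,222),(733,210),(758,515),(610,530)],.02)
quad('tipbox top',1,[(98,267),(218,267),(211,466),(90,466)],.072)
quad('rack top',2,[(108,237),(205,228),(231,488),(135,498)],.040)
for n,c,u,v,z in [('ow rim',1,152,139,.03),('ow floor',1,158,145,.006),('ww rim',2,581,425,.034),('ww floor',2,575,427,.006),('amber cap',2,395,197,.105),('white cap',2,392,416,.14),('marker',2,590,267,.007),('marker e1',2,500,215,.007),('marker e2',2,682,322,.007),('tweez',1,382,137,.003),('tw1',1,293,98,.003),('tw2',1,475,182,.003),('edge',1,400,573,0),('red',2,885,440,.1)]: print(n,P(c,u,v,z).round(4))
E
python3 m.py
```

```text
tipdock seat [0.4462 0.1971] edges [0.063 0.1   0.061 0.103] long axis ang from +x deg -10.0
tipdock outer [0.4449 0.195 ] edges [0.099 0.141 0.097 0.138] long axis ang from +x deg -10.2
rackdock seat [0.4427 0.055 ] edges [0.052 0.144 0.056 0.146] long axis ang from +x deg 5.7
rackdock outer [0.4428 0.056 ] edges [0.086 0.179 0.086 0.18 ] long axis ang from +x deg 4.6
tipbox top [0.4428 0.3409] edges [0.068 0.111 0.067 0.111] long axis ang from +x deg -0.4
rack top [ 0.4448 -0.0879] edges [0.056 0.15  0.055 0.15 ] long axis ang from +x deg 5.3
ow rim [0.5781 0.3612]
ow floor [0.5785 0.3661]
ww rim [ 0.4078 -0.3237]
ww floor [ 0.4072 -0.3268]
amber cap [ 0.5307 -0.2092]
white cap [ 0.411  -0.2002]
marker [ 0.5015 -0.3381]
marker e1 [ 0.5328 -0.2857]
marker e2 [ 0.4686 -0.3913]
tweez [0.5831 0.2324]
tw1 [0.6071 0.2866]
tw2 [0.5555 0.1761]
edge [0.3239 0.2176]
red [ 0.3979 -0.4713]
```

```bash
cat > plan.py <<'E'
from h import *
import sys
o=ctrl.get_obs(); p=o['tool_pos']; R=np.array(o['ee_rot'])
yaw=np.degrees(np.arctan2(R[1,2],R[0,2]))
print('t',round(o['time'],2),'tcp',np.round(p,4),'jaw yaw',round(yaw,2),'gap',round(o['finger_gap'],4),'F',np.round(o['contact_force'],1),'q6',np.round(np.degrees(o['q'][[0,5]]),0))
a=sys.argv[1:]
for s in a:
    x,y,z,w=map(float,s.split(','))
    d=R.T@(np.array([x,y,z])-p); t=(yaw-w+90)%180-90
    print(s,'->',np.round(d,4),'turn',round(t,2))
E
python3 plan.py " .411,-.2,.25,0" " .411,-.2,.073,0"
```

```text
t 0.15 tcp [ 0.2053 -0.5897  0.2218] jaw yaw -70.82 gap 0.0871 F [0.6 0.3 0.4] q6 [-81. -10.]
 .411,-.2,.25,0 -> [-0.3224 -0.0276 -0.3005] turn -70.82
 .411,-.2,.073,0 -> [-0.3223  0.1494 -0.3003] turn -70.82
```

Call:
arm_command(
  steps=[-0.322,-0.028,-0.3,-70.8,100,-0.322,-0.028,-0.3,-70.8,100,-0.322,-0.028,-0.3,-70.8,100,-0.322,-0.028,-0.3,-70.8,100,-0.322,-0.028,-0.3,-70.8,100,-0.322,-0.028,-0.3,-70.8,100,-0.322,-0.028,-0.3,-70.8,100,-0.322,-0.028,-0.3,-70.8,100,-0.322,-0.028,-0.3,-70.8,100,-0.322,-0.028,-0.3,-70.8,100,-0.322,-0.028,-0.3,-70.8,100],
)

```text
time: 1.25
tool_pos: [0.4111, -0.2005, 0.2506]
ee_rot: [[0.002, -0.0, 1.0], [-1.0, -0.001, 0.002], [0.001, -1.0, -0.0]]
contact_force: [-0.8, -1.5, -0.2]
finger_gap: 0.0871
```

```bash
python3 plan.py " .411,-.2,.073,0"
python3 - <<'E'
from h import *
import pickle
f=grab('wrist','w1.png'); pickle.dump(f,open('w1.pkl','wb'))
for n,p in [('whitecap',(.411,-.2,.14)),('ambercap',(.5307,-.2092,.105)),('ww',(.4075,-.325,.034)),('rackcentre',(.4448,-.0879,.04)),('marker',(.5015,-.3381,.007))]: print(n,w2px(f,p,True).round(1))
E
```

```text
t 1.25 tcp [ 0.4111 -0.2005  0.2506] jaw yaw 0.13 gap 0.0871 F [-0.8 -1.5 -0.2] q6 [-40. -40.]
 .411,-.2,.073,0 -> [-6.000e-04  1.776e-01 -1.000e-04] turn 0.13
whitecap [315.2 199.9]
ambercap [427.3 200.9]
ww [312.3 271.2]
rackcentre [343.9  88.3]
marker [376.5 270.1]
```

View pics/w1.png

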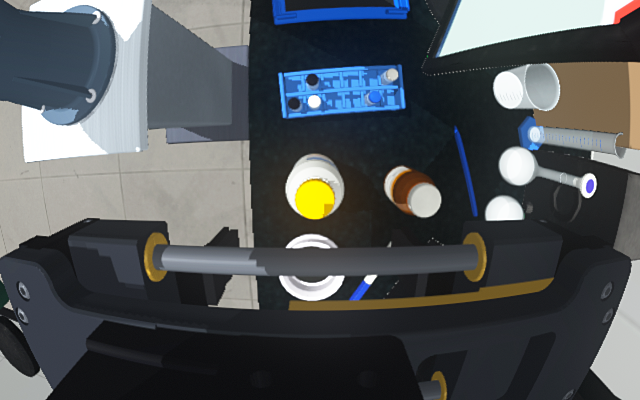

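The wrist picture shows the white bottle's yellow cap at (316,199), against a predicted (315,200). The amber cap is at (427,201), predicted (427,201). The top-camera measurements agree, so I'll descend on the white bottle.

Call:
arm_command(
  steps=[0,0.05,0,0,100,0,0.1,0,0,100,0,0.14,0,0,100,0,0.165,0,0,100,0,0.178,0,0,100,0,0.178,0,0,100,0,0.178,0,0,0,0,0.178,0,0,0,0,0.178,0,0,0,0,0.178,0,0,0,0,0.178,0,0,0,0,0.178,0,0,0],
)

```text
time: 2.5
tool_pos: [0.4113, -0.2014, 0.0733]
ee_rot: [[-0.0, 0.001, 1.0], [-1.0, -0.001, -0.0], [0.001, -1.0, 0.001]]
contact_force: [-0.4, -0.2, 6.1]
finger_gap: 0.0595
```

```bash
python3 plan.py
python3 - <<'E'
from h import *
f=grab('wrist','w2.png')
E
```

```text
t 2.5 tcp [ 0.4113 -0.2014  0.0733] jaw yaw -0.0 gap 0.0595 F [-0.4 -0.2  6.1] q6 [-40. -40.]
```

View pics/w2.png

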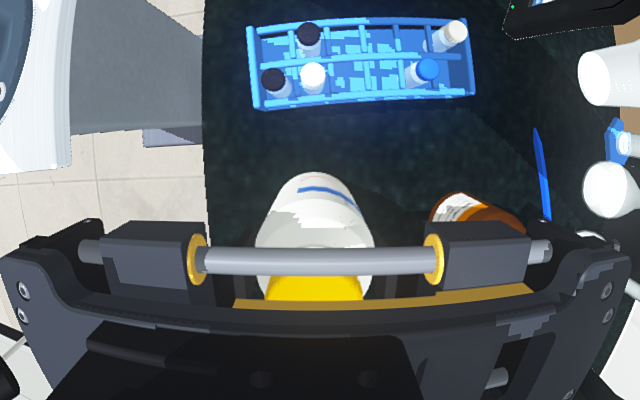

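The white bottle is between the fingers (gap 59.5 mm). Lifting it.

Call:
arm_command(
  steps=[0,-0.01,0,0,0,0,-0.02,0,0,0,0,-0.04,0,0,0,0,-0.07,0,0,0,0,-0.1,0,0,0,0,-0.1,0,0,0,0,-0.1,0,0,0],
)

```text
time: 3.25
tool_pos: [0.4108, -0.2009, 0.1731]
ee_rot: [[-0.0, 0.001, 1.0], [-1.0, -0.001, -0.0], [0.001, -1.0, 0.001]]
contact_force: [-0.4, 0.0, -3.5]
finger_gap: 0.0589
```

```bash
python3 - <<'E'
from h import *
import pickle
f=grab('side','s1.png');pickle.dump(f,open('s1.pkl','wb'))
cv2.imwrite('pics/s1c.png',cv2.resize(f['color'][100:260,200:440],None,fx=3.3,fy=3.3,interpolation=cv2.INTER_CUBIC))
E
python3 plan.py " .4075,-.325,.173,0" " .4075,-.325,.079,0"
```

```text
t 3.3 tcp [ 0.4102 -0.2004  0.1722] jaw yaw -0.01 gap 0.0592 F [ 0.3 -0.1 -3.1] q6 [-40. -40.]
 .4075,-.325,.173,0 -> [ 0.1246 -0.0009 -0.0027] turn -0.01
 .4075,-.325,.079,0 -> [ 0.1246  0.0931 -0.0026] turn -0.01
```

View pics/s1c.png

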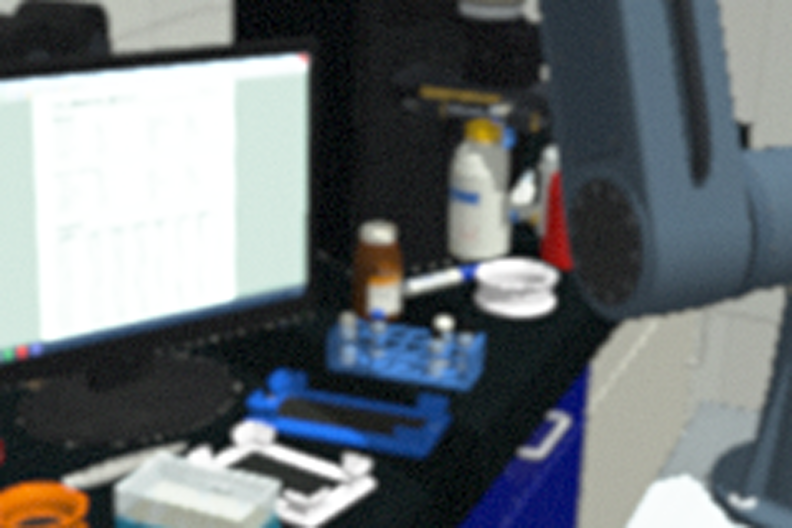

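The bottle hangs level, about 100 mm up: cap at (482,130) and base at (478,255) in the crop. Before lowering it, I'll refine both well centres by fitting a silhouette model to the first top picture.

```bash
cat > wells.py <<'E'
from h import *
import pickle
from scipy.optimize import minimize
f=pickle.load(open('top0.pkl','rb')); S=8
def mask(c,r,u0,v0,w,h):
    th=np.linspace(0,2*np.pi,72,endpoint=False)
    def ring(rad,z): return np.array([((w2px(f,(c[0]+rad*np.cos(t),c[1]+rad*np.sin(t),z))-[u0,v0]+.5)*S) for t in th],np.float32)
    m=np.zeros((h*S,w*S),np.float32)
    hull=cv2.convexHull(np.vstack([ring(r['o'],0),ring(r['o'],r['z'])])); cv2.fillPoly(m,[hull.astype(int)],1)
    a=np.zeros_like(m);b=np.zeros_like(m)
    cv2.fillPoly(a,[ring(r['i'],.006).astype(int)],1); cv2.fillPoly(b,[ring(r['i'],r['z']-.005).astype(int)],1)
    m[(a*b)>0]=0
    return cv2.resize(m,(w,h),interpolation=cv2.INTER_AREA)
for n,c0,r,box in [('orange',(.578,.3635),dict(o=.0395,i=.0295,z=.03),(155,155,50,45)),('white',(.4075,-.325),dict(o=.0455,i=.0355,z=.034),(390,209,50,48))]:
    u,v,w,h=box; im=f['color'][v:v+h,u:u+w].astype(float)
    if n=='orange': t=np.clip((im[:,:,2]-im[:,:,0]-30)/100,0,1)
    else: t=np.clip((im.min(2)-90)/100,0,1); 
    if n=='white': t[:6,:]=0
    cost=lambda c: ((mask(c,r,*box)-t)**2).sum()
    best=min(((cost((c0[0]+i*.001,c0[1]+j*.001)),c0[0]+i*.001,c0[1]+j*.001) for i in range(-7,8) for j in range(-7,8)))
    print(n,best,t.sum())
E
python3 wells.py
```

```text
orange (np.float64(45.111975), 0.579, 0.3655) 420.65
white (np.float64(64.03577070312501), 0.4075, -0.326) 455.88
```

Call:
arm_command(
  steps=[0.03,0,-0.001,0,0,0.065,0,-0.003,0,0,0.1,0,-0.003,0,0,0.12,0,-0.003,0,0,0.125,0,-0.003,0,0,0.125,0,-0.003,0,0,0.125,0,-0.003,0,0],
)

```text
time: 4.0
tool_pos: [0.4071, -0.3239, 0.1717]
ee_rot: [[0.0, -0.002, 1.0], [-1.0, 0.003, 0.0], [-0.003, -1.0, -0.002]]
contact_force: [-0.1, -0.3, -3.5]
finger_gap: 0.0594
```

```bash
python3 - <<'E'
from h import *
import pickle
f=grab('side','s2.png');pickle.dump(f,open('s2.pkl','wb'))
cv2.imwrite('pics/s2c.png',cv2.resize(f['color'][100:220,300:460],None,fx=5,fy=5,interpolation=cv2.INTER_CUBIC))
f=grab('wrist','w3.png')
E
python3 plan.py " .4075,-.326,.079,0"
```

```text
t 4.1 tcp [ 0.4075 -0.3241  0.1722] jaw yaw 0.06 gap 0.0592 F [-0.2  0.1 -3.2] q6 [-51. -51.]
 .4075,-.326,.079,0 -> [0.0021 0.0932 0.0001] turn 0.06
```

View pics/s2c.png

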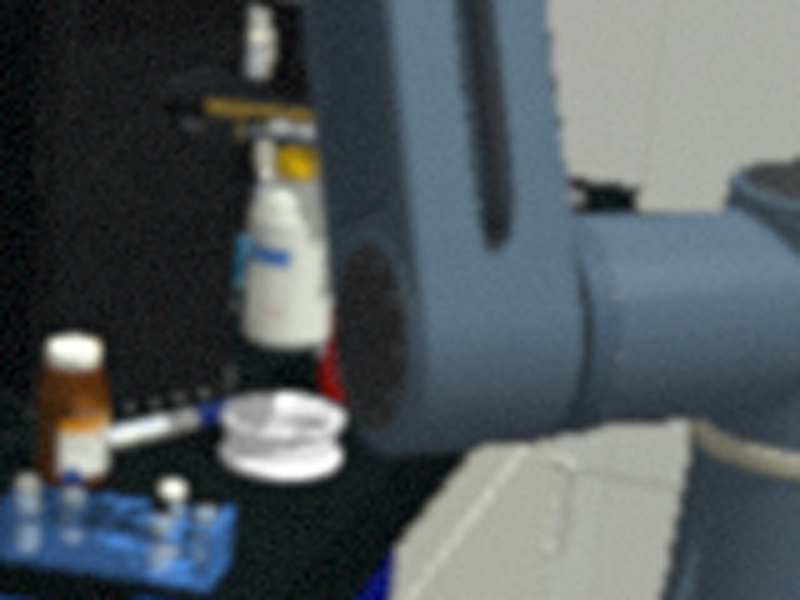

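View pics/w3.png

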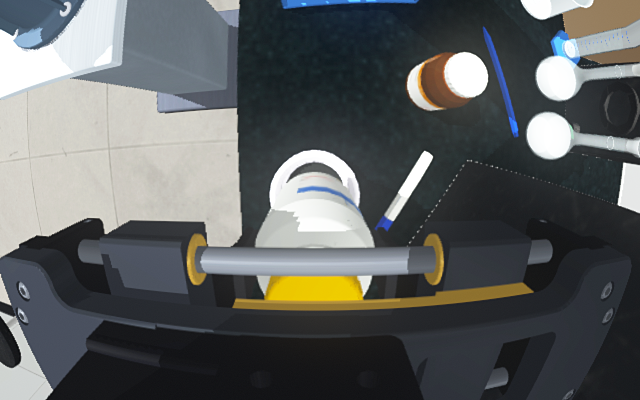

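The bottle hangs upright over the white well, whose ring shows at (315,190) in the wrist view, centred on the bottle. Lowering it.

Call:
arm_command(
  steps=[0.0015,0.03,0,0,0,0.0015,0.055,0,0,0,0.0015,0.07,0,0,0,0.0015,0.08,0,0,0,0.0015,0.087,0,0,0,0.0015,0.091,0,0,0,0.0015,0.093,0,0,0,0.0015,0.093,0,0,0],
)

```text
time: 4.9
tool_pos: [0.4081, -0.3278, 0.0799]
ee_rot: [[-0.0, 0.0, 1.0], [-1.0, -0.001, -0.0], [0.001, -1.0, 0.0]]
contact_force: [-0.1, 0.3, -3.7]
finger_gap: 0.0589
```

```bash
python3 plan.py
```

```text
t 4.9 tcp [ 0.4081 -0.3278  0.0799] jaw yaw -0.01 gap 0.0589 F [-0.1  0.3 -3.7] q6 [-51. -51.]
```

Call:
arm_command(
  steps=[-0.001,0.0012,0,0,0,-0.001,0.0012,0,0,0,-0.001,0.0012,0,0,0],
)

```text
time: 5.2
tool_pos: [0.4084, -0.3276, 0.0793]
ee_rot: [[-0.0, 0.001, 1.0], [-1.0, -0.002, -0.0], [0.002, -1.0, 0.001]]
contact_force: [-2.0, -1.2, 4.0]
finger_gap: 0.0593
```

```bash
python3 plan.py
```

```text
t 5.2 tcp [ 0.4084 -0.3276  0.0793] jaw yaw -0.0 gap 0.0593 F [-2.  -1.2  4. ] q6 [-51. -51.]
```

Contact at tip height 79.3 mm, where the well floor should be. Releasing and rising.

Call:
arm_command(
  steps=[0,0,0,0,100,0,0,0,0,100,0,0,0,0,100,0,0,0,0,100,0,0,0,0,100,0,-0.03,0,0,100,0,-0.07,0,0,100,0,-0.11,0,0,100,0,-0.14,0,0,100,0,-0.14,0,0,100],
)

```text
time: 6.2
tool_pos: [0.4099, -0.3288, 0.2227]
ee_rot: [[-0.0, 0.006, 1.0], [-1.0, -0.008, -0.0], [0.008, -1.0, 0.006]]
contact_force: [0.8, -0.2, 0.4]
finger_gap: 0.0874
```

```bash
python3 - <<'E'
from h import *
import pickle
f=grab('wrist','w4.png');pickle.dump(f,open('w4.pkl','wb'))
print(w2px(f,(.4075,-.326,.146),True),w2px(f,(.4075,-.326,.034),True))
E
python3 plan.py " .531,-.209,.2,0" " .531,-.209,.038,0"
```

```text
[311.71852858 206.31058562] [312.12376243 180.72831552]
t 6.25 tcp [ 0.4088 -0.3276  0.2204] jaw yaw -0.01 gap 0.0872 F [ 0.3 -0.4 -0.5] q6 [-51. -51.]
 .531,-.209,.2,0 -> [-0.1187  0.0203  0.1221] turn -0.01
 .531,-.209,.038,0 -> [-0.1193  0.1823  0.1216] turn -0.01
```

View pics/w4.png

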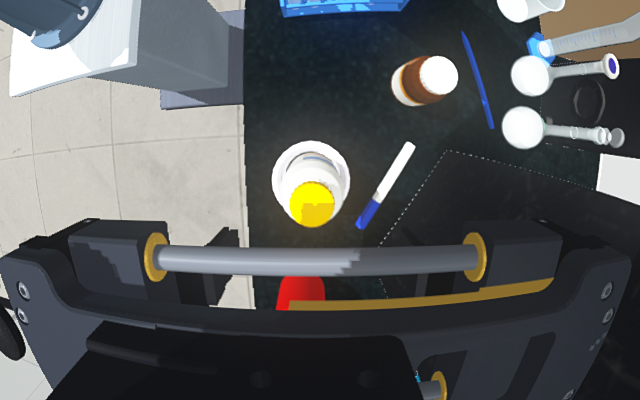

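The white bottle is seated: cap at (312,204), predicted (312,206). Next I'll check clearances for the amber bottle by locating the tower corner and the monitor corner.

Run:
```python
from h import *
import pickle
f=pickle.load(open('w4.pkl','rb')); g=pickle.load(open('w1.pkl','rb')); t=pickle.load(open('top0.pkl','rb'))
print('tower bottom corner',px2w(f,447,150,0,True),px2w(t,403,180,0))
for z in (0,.08,.12,.2,.3): print(z,'monitor', px2w(g,423,70,z,True),'top bottomcorner',px2w(t,324,189,z))
R,_=cv2.Rodrigues(np.array(f['rvec']));
```

```text
tower bottom corner [ 0.58501942 -0.28937076  0.        ] [ 0.57159687 -0.29821657  0.        ]
0 monitor [ 0.55796283 -0.05065402  0.        ] top bottomcorner [ 0.54563849 -0.06146461  0.        ]
0.08 monitor [ 0.52936762 -0.06692131  0.08      ] top bottomcorner [ 0.53487052 -0.06075016  0.08      ]
0.12 monitor [ 0.51507002 -0.07505495  0.12      ] top bottomcorner [ 0.52948654 -0.06039293  0.12      ]
0.2 monitor [ 0.48647481 -0.09132224  0.2       ] top bottomcorner [ 0.51871857 -0.05967848  0.2       ]
0.3 monitor [ 0.45073081 -0.11165635  0.3       ] top bottomcorner [ 0.50525861 -0.05878542  0.3       ]
```

Clear on both sides: the tower is 40 mm from the gripper body and the monitor 100 mm. Moving over the amber bottle.

Call:
arm_command(
  steps=[-0.04,0,0.04,0,100,-0.08,0,0.08,0,100,-0.11,0.01,0.115,0,100,-0.119,0.02,0.122,0,100,-0.119,0.03,0.122,0,100,-0.119,0.06,0.122,0,100,-0.119,0.06,0.122,0,100],
)

```text
time: 6.95
tool_pos: [0.526, -0.206, 0.1537]
ee_rot: [[-0.001, -0.01, 1.0], [-1.0, 0.006, -0.0], [-0.006, -1.0, -0.01]]
contact_force: [-1.2, 0.3, -0.8]
finger_gap: 0.087
```

```bash
python3 - <<'E'
from h import *
f=grab('wrist','w5.png')
print(w2px(f,(.5307,-.2092,.105),True))
E
python3 plan.py " .531,-.209,.038,0"
```

```text
[322.65276925 225.64928184]
t 7.0 tcp [ 0.5272 -0.2069  0.1556] jaw yaw -0.05 gap 0.0872 F [0.9 0.8 0.1] q6 [-33. -33.]
 .531,-.209,.038,0 -> [0.0026 0.1175 0.0046] turn -0.05
```

View pics/w5.png

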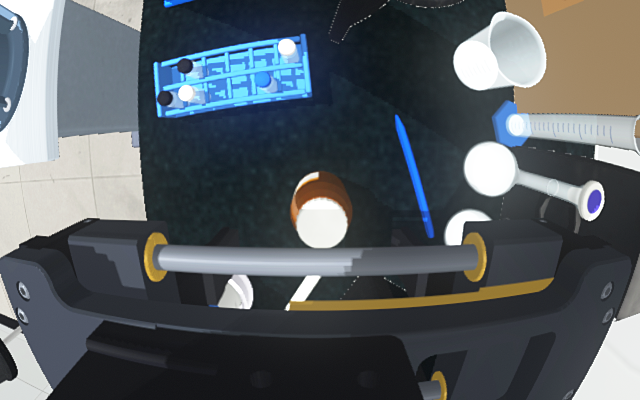

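The amber cap is at (323,223), predicted (323,226). Descending and gripping.

Call:
arm_command(
  steps=[0,0.03,0.001,0,100,0,0.07,0.001,0,100,0,0.1,0.001,0,100,0,0.115,0.001,0,100,0,0.119,0.001,0,100,0,0.119,0.001,0,100,0,0.119,0.001,0,0,0,0.119,0.001,0,0,0,0.119,0.001,0,0,0,0.119,0.001,0,0,0,0.119,0.001,0,0,0,0.119,0.001,0,0],
)

```text
time: 8.2
tool_pos: [0.5308, -0.2076, 0.0396]
ee_rot: [[-0.0, -0.0, 1.0], [-1.0, 0.0, -0.0], [-0.0, -1.0, -0.0]]
contact_force: [-1.1, 0.2, 2.9]
finger_gap: 0.0502
```

```bash
python3 plan.py
```

```text
t 8.2 tcp [ 0.5308 -0.2076  0.0396] jaw yaw -0.0 gap 0.0502 F [-1.1  0.2  2.9] q6 [-33. -33.]
```

Call:
arm_command(
  steps=[0,-0.01,0,0,0,0,-0.03,0,0,0,0,-0.06,0,0,0,0,-0.1,-0.01,0,0,0,-0.12,-0.04,0,0,0,-0.12,-0.08,0,0,0,-0.12,-0.11,0,0,0,-0.12,-0.12,0,0,0,-0.12,-0.12,0,0],
)

```text
time: 9.1
tool_pos: [0.4099, -0.2073, 0.1597]
ee_rot: [[-0.002, -0.0, 1.0], [-1.0, 0.001, -0.002], [-0.001, -1.0, -0.0]]
contact_force: [-0.2, -0.9, -1.7]
finger_gap: 0.0501
```

```bash
python3 plan.py " .42,.36,.16,0" " .5785,.367,.16,0" " .5785,.367,.0456,0"
```

```text
t 9.1 tcp [ 0.4099 -0.2073  0.1597] jaw yaw -0.11 gap 0.0501 F [-0.2 -0.9 -1.7] q6 [-41. -41.]
 .42,.36,.16,0 -> [-0.5673 -0.      0.0091] turn -0.11
 .5785,.367,.16,0 -> [-5.746e-01 -1.000e-04  1.676e-01] turn -0.11
 .5785,.367,.0456,0 -> [-0.5746  0.1143  0.1676] turn -0.11
```

Call:
arm_command(
  steps=[-0.03,0,0.0,0,0,-0.07,0,0.005,0,0,-0.11,0,0.005,0,0,-0.15,0,0.005,0,0,-0.19,0,0.005,0,0,-0.23,0,0.005,0,0,-0.27,0,0.005,0,0,-0.31,0,0.005,0,0,-0.35,0,0.005,0,0,-0.38,0,0.005,0,0,-0.4,0,0.005,0,0,-0.4,0,0.005,0,0],
)

```text
time: 10.3
tool_pos: [0.4179, 0.1957, 0.1595]
ee_rot: [[0.004, 0.003, 1.0], [-1.0, 0.002, 0.004], [-0.002, -1.0, 0.003]]
contact_force: [0.1, -0.8, -2.7]
finger_gap: 0.0503
```

```bash
python3 plan.py " .42,.36,.16,0" " .5785,.367,.16,0"
```

```text
t 10.3 tcp [0.4179 0.1957 0.1595] jaw yaw 0.23 gap 0.0503 F [ 0.1 -0.8 -2.7] q6 [11. 11.]
 .42,.36,.16,0 -> [-0.1643 -0.0002  0.0027] turn 0.23
 .5785,.367,.16,0 -> [-0.1706  0.0003  0.1613] turn 0.23
```

Call:
arm_command(
  steps=[-0.04,0,0.0,0,0,-0.08,0,0.01,0,0,-0.12,0,0.03,0,0,-0.15,0,0.06,0,0,-0.165,0,0.1,0,0,-0.17,0,0.135,0,0,-0.17,0,0.155,0,0,-0.17,0,0.161,0,0,-0.17,0,0.161,0,0,-0.17,0,0.161,0,0],
)

```text
time: 11.3
tool_pos: [0.5757, 0.3618, 0.1587]
ee_rot: [[-0.0, -0.003, 1.0], [-1.0, -0.001, -0.0], [0.001, -1.0, -0.003]]
contact_force: [-1.0, 0.4, -2.3]
finger_gap: 0.0506
```

```bash
python3 - <<'E'
from h import *
import pickle
f=grab('wrist','w6.png');pickle.dump(f,open('w6.pkl','wb'))
f=grab('top','t2.png');pickle.dump(f,open('t2.pkl','wb'))
cv2.imwrite('pics/t2c.png',cv2.resize(f['color'][130:270,120:320],None,fx=4,fy=4,interpolation=cv2.INTER_CUBIC))
E
python3 plan.py " .5785,.367,.0456,0"
```

```text
t 11.4 tcp [0.5756 0.3621 0.1592] jaw yaw 0.01 gap 0.0501 F [-0.1 -0.8 -2.9] q6 [23. 23.]
 .5785,.367,.0456,0 -> [-0.0049  0.1136  0.0031] turn 0.01
```

View pics/w6.png

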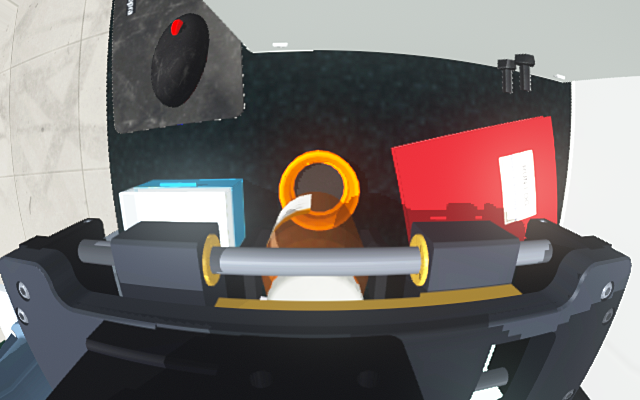

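View pics/t2c.png

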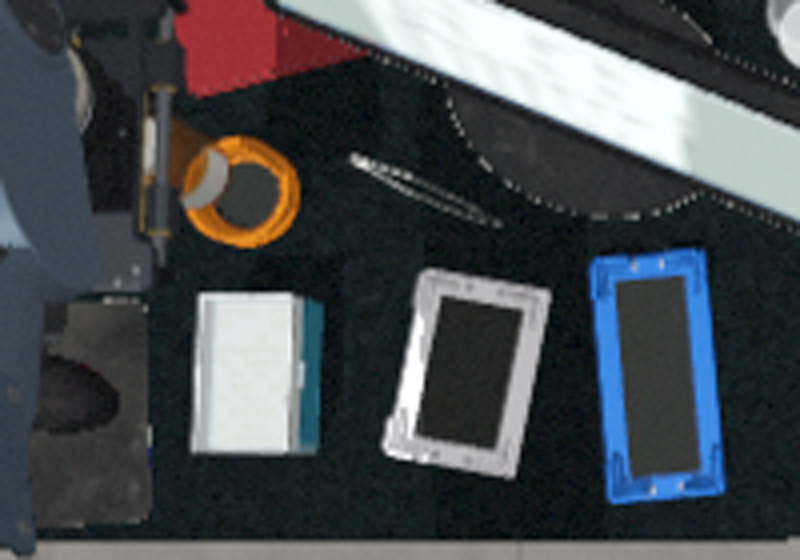

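Run:
```python
from h import *
import pickle
f=pickle.load(open('w6.pkl','rb'))
R,_=cv2.Rodrigues(np.array(f['rvec']));print('cam',-R.T@np.array(f['tvec']).ravel())
th=np.linspace(0,2*np.pi,60)
for c in [(.5785,.3655),(.579,.362)]:
    im=f['color'].copy()
    for r,z in [(.0395,.03),(.0345,.03),(.0395,0),(.0295,.006)]:
        pts=np.array([w2px(f,(c[0]+r*np.cos(t),c[1]+r*np.sin(t),z),True) for t in th]); print(c,r,z,pts.min(0).round(),pts.max(0).round())
        cv2.polylines(im,[(pts*8).astype(int)],True,(0,255,0),1,shift=3)
    cv2.imwrite('pics/ov%d.png'%(c[1]*1000),cv2.resize(im[130:260,240:400],None,fx=5,fy=5))
```

```text
cam [0.57591322 0.42792405 0.31990676]
(0.5785, 0.3655) 0.0395 0.03 [278. 151.] [360. 231.]
(0.5785, 0.3655) 0.0345 0.03 [283. 156.] [354. 226.]
(0.5785, 0.3655) 0.0395 0 [281. 149.] [356. 222.]
(0.5785, 0.3655) 0.0295 0.006 [290. 159.] [347. 215.]
(0.579, 0.362) 0.0395 0.03 [278. 155.] [360. 234.]
(0.579, 0.362) 0.0345 0.03 [283. 160.] [355. 230.]
(0.579, 0.362) 0.0395 0 [281. 152.] [356. 225.]
(0.579, 0.362) 0.0295 0.006 [290. 162.] [347. 218.]
```

View pics/ov365.png

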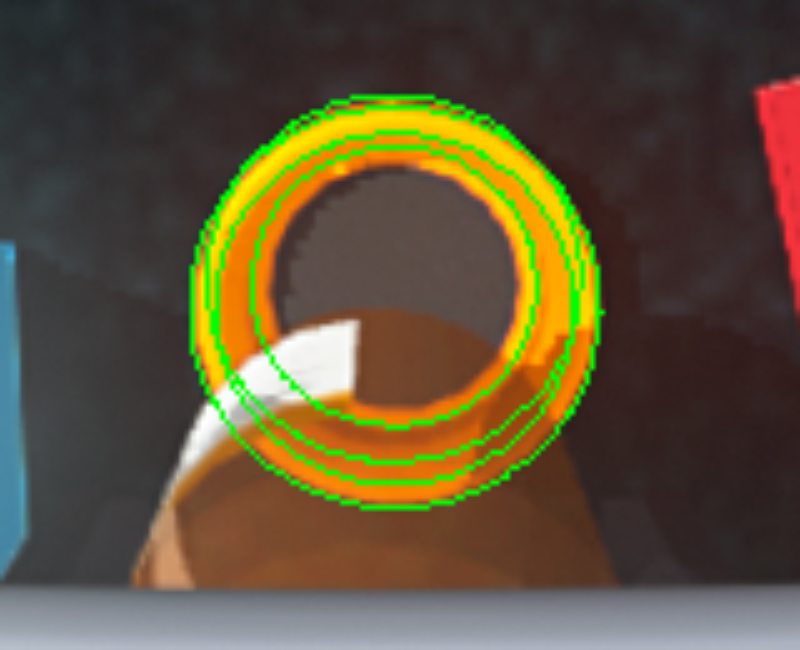

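The rim overlay at (0.5785, 0.3655) fits the orange well. I'll correct the position and lower to just above the floor.

Call:
arm_command(
  steps=[-0.004,0,0.002,0,0,-0.004,0.03,0.002,0,0,-0.004,0.055,0.002,0,0,-0.004,0.065,0.002,0,0,-0.004,0.065,0.002,0,0],
)

```text
time: 11.9
tool_pos: [0.5776, 0.3661, 0.0927]
ee_rot: [[0.0, -0.004, 1.0], [-1.0, -0.001, 0.0], [0.001, -1.0, -0.004]]
contact_force: [0.3, 0.2, -2.0]
finger_gap: 0.0501
```

```bash
python3 plan.py " .5785,.3667,.0456,0"
```

```text
t 11.9 tcp [0.5776 0.3661 0.0927] jaw yaw 0.0 gap 0.0501 F [ 0.3  0.2 -2. ] q6 [23. 23.]
 .5785,.3667,.0456,0 -> [-0.0007  0.0471  0.0011] turn 0.0
```

Call:
arm_command(
  steps=[0,0.015,0,0,0,0,0.03,0,0,0,0,0.04,0,0,0,0,0.045,0,0,0,0,0.047,0,0,0,0,0.048,0,0,0,0,0.048,0,0,0],
)

```text
time: 12.6
tool_pos: [0.5795, 0.3664, 0.0467]
ee_rot: [[-0.0, 0.001, 1.0], [-1.0, 0.0, -0.0], [-0.0, -1.0, 0.001]]
contact_force: [-0.1, 0.3, -2.4]
finger_gap: 0.0503
```

```bash
python3 plan.py " .5785,.3667,.0456,0"
```

```text
t 12.6 tcp [0.5795 0.3664 0.0467] jaw yaw -0.02 gap 0.0503 F [-0.1  0.3 -2.4] q6 [23. 23.]
 .5785,.3667,.0456,0 -> [-0.0003  0.0011 -0.001 ] turn -0.02
```

Call:
arm_command(
  steps=[0,0.001,0,0,0,0,0.0015,0,0,0,0,0.0015,0,0,0],
)

```text
time: 12.9
tool_pos: [0.5796, 0.3666, 0.0457]
ee_rot: [[-0.0, 0.001, 1.0], [-1.0, 0.001, -0.0], [-0.001, -1.0, 0.001]]
contact_force: [-0.3, -0.3, 0.0]
finger_gap: 0.0504
```

```bash
python3 plan.py
```

```text
t 12.9 tcp [0.5796 0.3666 0.0457] jaw yaw -0.02 gap 0.0504 F [-0.3 -0.3  0. ] q6 [23. 23.]
```

Call:
arm_command(
  steps=[0,0,0,0,100,0,0,0,0,100,0,0,0,0,100,0,0,0,0,100,0,0,0,0,100,0,-0.03,0,0,100,0,-0.07,0,0,100,0,-0.11,0,0,100,0,-0.15,0,0,100,0,-0.15,0,0,100],
)

```text
time: 13.9
tool_pos: [0.5831, 0.3682, 0.2023]
ee_rot: [[-0.0, 0.013, 1.0], [-1.0, 0.006, -0.0], [-0.006, -1.0, 0.013]]
contact_force: [0.6, 0.6, 0.4]
finger_gap: 0.087
```

```bash
python3 - <<'E'
from h import *
import pickle
f=grab('wrist','w7.png')
print(w2px(f,(.5785,.3655,.111),True))
E
python3 plan.py " .443,.341,.2,89.6"
```

```text
[308.47146594 209.52387911]
t 13.95 tcp [0.5813 0.3673 0.199 ] jaw yaw -0.02 gap 0.0871 F [ 0.2 -0.3  0.2] q6 [23. 23.]
 .443,.341,.2,89.6 -> [ 0.0263 -0.0022 -0.1382] turn -89.62
```

View pics/w7.png

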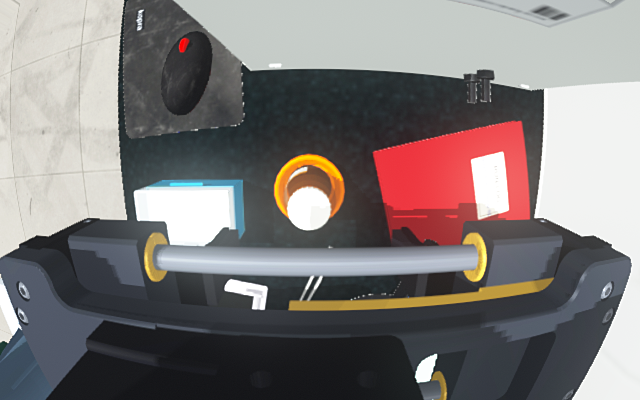

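Run:
```python
from h import *
import pickle
t=pickle.load(open('top0.pkl','rb'))
for z in (0,.1,.2,.3,.4): print(z,px2w(t,131,195,z).round(3),px2w(t,133,90,z).round(3),px2w(t,75,42,z).round(3))
```

```text
0 [0.53  0.518 0.   ] [0.857 0.526 0.   ] [1.013 0.715 0.   ]
0.1 [0.518 0.47  0.1  ] [0.817 0.477 0.1  ] [0.96 0.65 0.1 ]
0.2 [0.506 0.421 0.2  ] [0.777 0.428 0.2  ] [0.907 0.585 0.2  ]
0.3 [0.494 0.373 0.3  ] [0.737 0.379 0.3  ] [0.854 0.52  0.3  ]
0.4 [0.482 0.325 0.4  ] [0.697 0.33  0.4  ] [0.801 0.455 0.4  ]
```

Amber is seated: cap at (309,208), predicted (308,210). I'll move back toward the tip box first, then turn the jaws by 90 degrees.

Call:
arm_command(
  steps=[0.005,0,-0.04,0,100,0.01,0,-0.08,-8,100,0.02,0,-0.12,-16,100,0.026,0,-0.138,-24,100,0.026,0,-0.138,-32,100,0.026,0,-0.138,-40,100,0.026,0,-0.138,-48,100,0.026,0,-0.138,-56,100,0.026,0,-0.138,-64,100,0.026,0,-0.138,-72,100,0.026,0,-0.138,-80,100,0.026,0,-0.138,-88,100],
)

```text
time: 15.15
tool_pos: [0.4399, 0.3397, 0.1931]
ee_rot: [[1.0, -0.003, 0.03], [-0.03, -0.002, 1.0], [-0.003, -1.0, -0.002]]
contact_force: [-0.3, -0.3, 0.3]
finger_gap: 0.0868
```

```bash
python3 - <<'E'
from h import *
import pickle
f=grab('wrist','w8.png');pickle.dump(f,open('w8.pkl','wb'))
for dx in (-.055,.055):
  for dy in (-.033,.033): print(w2px(f,(.443+dx,.341+dy,.072),True).round())
E
python3 plan.py " .443,.341,.2,89.6"
```

```text
[278. 144.]
[351. 142.]
[285. 256.]
[351. 254.]
t 15.2 tcp [0.4399 0.3397 0.1931] jaw yaw 88.53 gap 0.0869 F [0.3 0.1 0.5] q6 [ 26. -62.]
 .443,.341,.2,89.6 -> [ 0.003  -0.0069  0.0014] turn -1.07
```

View pics/w8.png

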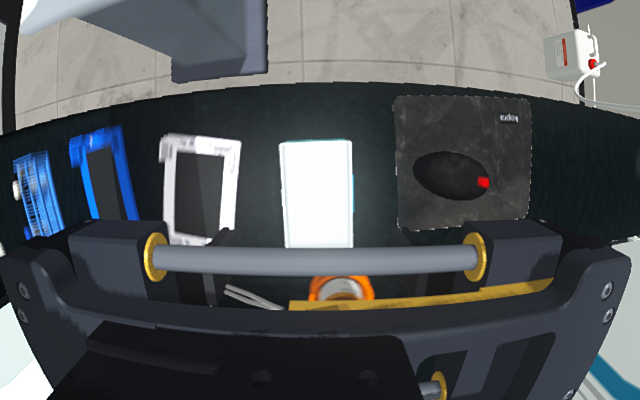

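The tip box top corners are at (279,142) and (351,141), predicted (278,144) and (351,142). Descending.

Call:
arm_command(
  steps=[0.003,0.04,0.001,-1,100,0.003,0.08,0.001,-1,100,0.003,0.12,0.001,-1,100,0.003,0.14,0.001,-1,100,0.003,0.15,0.001,-1,100,0.003,0.15,0.001,-1,100],
)

```text
time: 15.8
tool_pos: [0.4428, 0.3405, 0.043]
ee_rot: [[1.0, -0.004, 0.019], [-0.019, -0.002, 1.0], [-0.004, -1.0, -0.002]]
contact_force: [-0.4, 0.4, -0.0]
finger_gap: 0.0868
```

```bash
python3 plan.py " .443,.341,.018,89.6"
```

```text
t 15.8 tcp [0.4428 0.3405 0.043 ] jaw yaw 88.91 gap 0.0868 F [-0.4  0.4 -0. ] q6 [ 26. -63.]
 .443,.341,.018,89.6 -> [0.0003 0.025  0.0005] turn -0.69
```

Call:
arm_command(
  steps=[0,0.015,0.0005,-0.6,100,0,0.025,0.0005,-0.6,100,0,0.025,0.0005,-0.6,100,0,0.025,0.0005,-0.6,0,0,0.025,0.0005,-0.6,0,0,0.025,0.0005,-0.6,0,0,0.025,0.0005,-0.6,0,0,0.025,0.0005,-0.6,0,0,0.025,0.0005,-0.6,0],
)

```text
time: 16.7
tool_pos: [0.4445, 0.3419, 0.0205]
ee_rot: [[1.0, 0.001, 0.007], [-0.007, 0.0, 1.0], [0.001, -1.0, 0.0]]
contact_force: [-0.1, 0.6, 4.9]
finger_gap: 0.0659
```

```bash
python3 plan.py " .4455,.196,.12,79.9"
python3 - <<'E'
from h import *
f=grab('wrist','w9.png')
E
```

```text
t 16.7 tcp [0.4445 0.3419 0.0205] jaw yaw 89.58 gap 0.0659 F [-0.1  0.6  4.9] q6 [ 26. -63.]
 .4455,.196,.12,79.9 -> [ 0.0022 -0.0996 -0.1459] turn 9.68
```

View pics/w9.png

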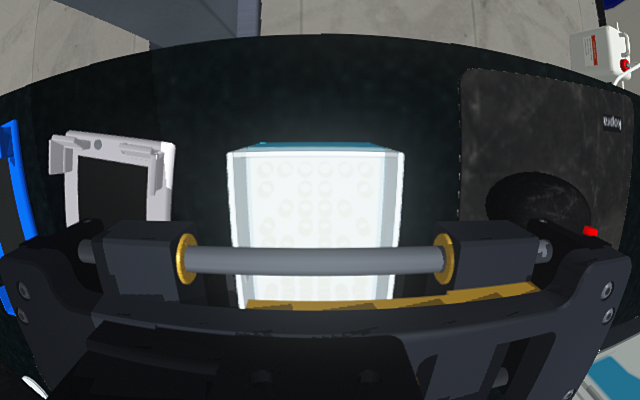

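Gripped, with the gap reading 65.9 mm. I'll lift, carry to above the white dock, and look.

Call:
arm_command(
  steps=[0,-0.01,0,0,0,0,-0.03,0,0,0,0,-0.06,0,0,0,0,-0.09,-0.01,0,0,0.001,-0.1,-0.03,3,0,0.002,-0.1,-0.06,6,0,0.003,-0.1,-0.09,9,0,0.004,-0.1,-0.12,9.7,0,0.004,-0.1,-0.14,9.7,0,0.004,-0.1,-0.146,9.7,0,0.004,-0.1,-0.146,9.7,0,0.004,-0.1,-0.146,9.7,0],
)

```text
time: 17.95
tool_pos: [0.4472, 0.1964, 0.1199]
ee_rot: [[0.984, 0.0, 0.176], [-0.176, 0.0, 0.984], [0.0, -1.0, 0.001]]
contact_force: [-0.2, 0.9, -1.1]
finger_gap: 0.0656
```

```bash
python3 - <<'E'
from h import *
import pickle
f=grab('wrist','w10.png');pickle.dump(f,open('w10.pkl','wb'))
f=grab('top','t3.png');pickle.dump(f,open('t3.pkl','wb'))
cv2.imwrite('pics/t3c.png',cv2.resize(f['color'][160:280,170:330],None,fx=5,fy=5,interpolation=cv2.INTER_CUBIC))
E
python3 plan.py " .447,.196,.12,79.9"
```

```text
t 18.05 tcp [0.4471 0.1967 0.1199] jaw yaw 79.95 gap 0.0659 F [ 0.6  0.5 -1.6] q6 [ 11. -69.]
 .447,.196,.12,79.9 -> [-0.     -0.0001 -0.0007] turn 0.05
```

View pics/w10.png

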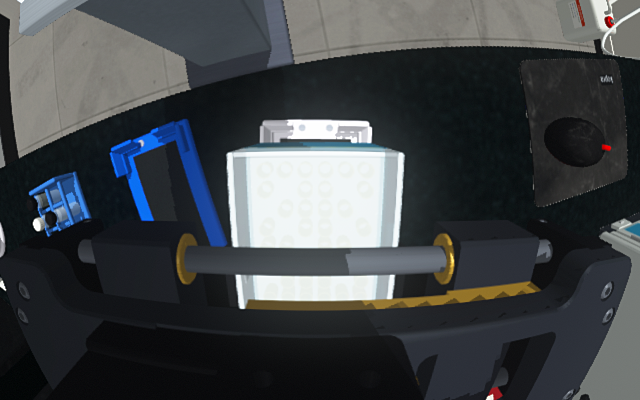

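View pics/t3c.png

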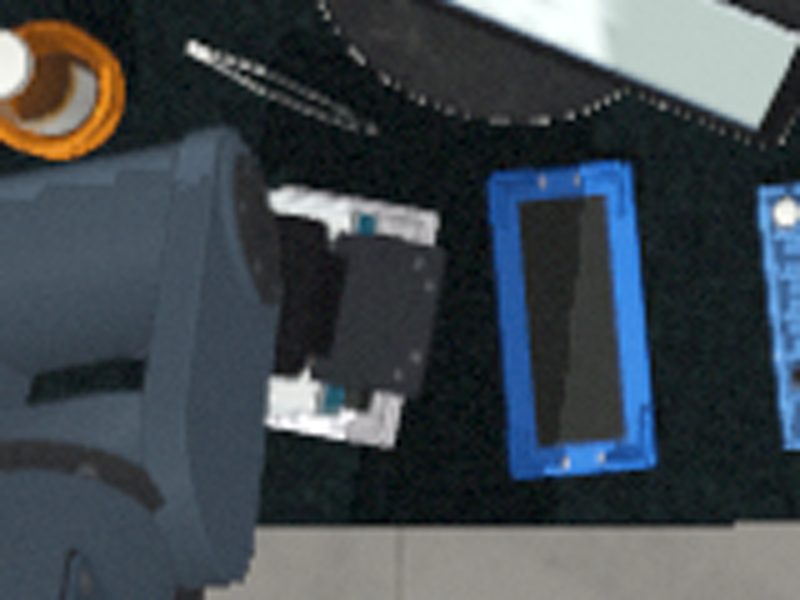

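```bash
cat > ov.py <<'E'
from h import *
import pickle
def rect(c,ang,a,b,z):
    t=np.radians(ang); e=np.array([np.cos(t),np.sin(t)]); n=np.array([-e[1],e[0]])
    return [np.r_[np.array(c)+s*e*b/2+r*n*a/2,z] for s,r in ((1,1),(1,-1),(-1,-1),(-1,1))]
def draw(pk,out,fish,items,crop,k):
    f=pickle.load(open(pk,'rb')); im=f['color']
    x0,x1,y0,y1=crop; im=cv2.resize(im[y0:y1,x0:x1],None,fx=k,fy=k,interpolation=cv2.INTER_CUBIC)
    for it,col in items:
        p=np.array([(w2px(f,q,fish)-[x0,y0]+.5)*k for q in it]); cv2.polylines(im,[(p*8).astype(int)],True,col,1,shift=3,lineType=cv2.LINE_AA)
    cv2.imwrite('pics/'+out,im)
E
python3 - <<'E'
from ov import *
c,a=(.4457,.1962),-10.1
it=[(rect(c,a,.096,.14,.003),(0,255,0)),(rect(c,a,.074,.118,.026),(0,0,255))]
d,b=(.4428,.0553),5.0
it+=[(rect(d,b,.086,.18,.003),(0,255,0)),(rect(d,b,.064,.158,.026),(0,0,255))]
draw('top0.pkl','o1.png',False,it,(200,310,180,270),7)
draw('w8.pkl','o2.png',True,it,(0,260,110,260),3)
E
```

```text
(no output)
```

View pics/o1.png

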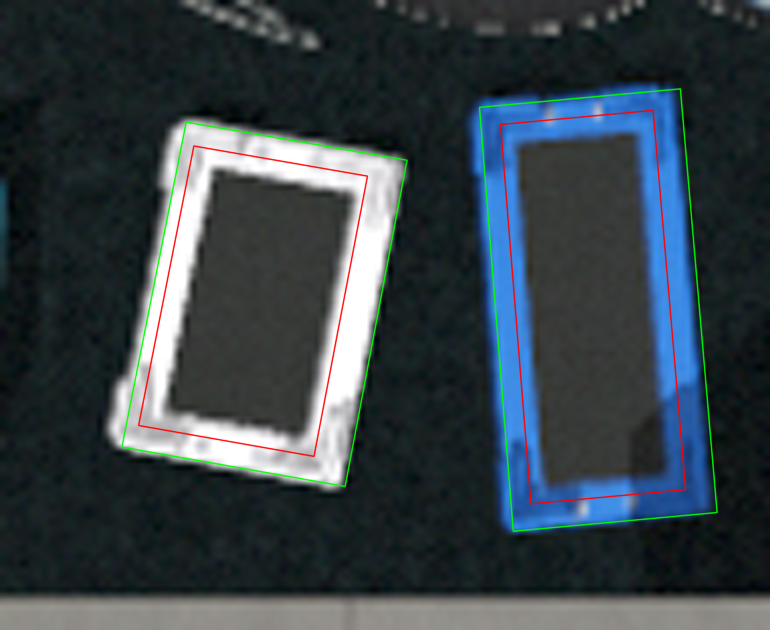

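View pics/o2.png

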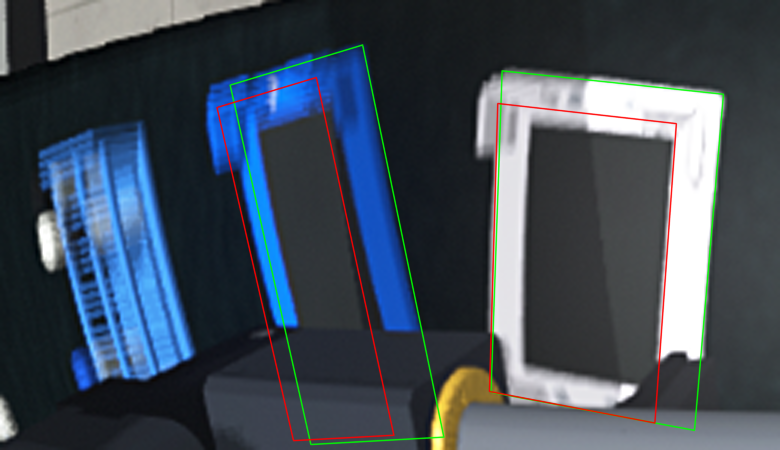

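Run:
```python
from ov import *
G=(0,255,0);B=(255,0,255)
c,a=(.4457,.1972),-10.1
d,b=(.4428,.057),5.0
it=[(rect(c,a,.096,.14,.003),G),(rect(c,a,.096,.14,.026),(0,0,255)),(rect(d,b,.086,.18,.003),G),(rect(d,b,.086,.18,.026),(0,0,255))]
draw('w10.pkl','o3.png',True,it,(100,420,100,300),2.5)
```

```text
(no output)
```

View pics/o3.png

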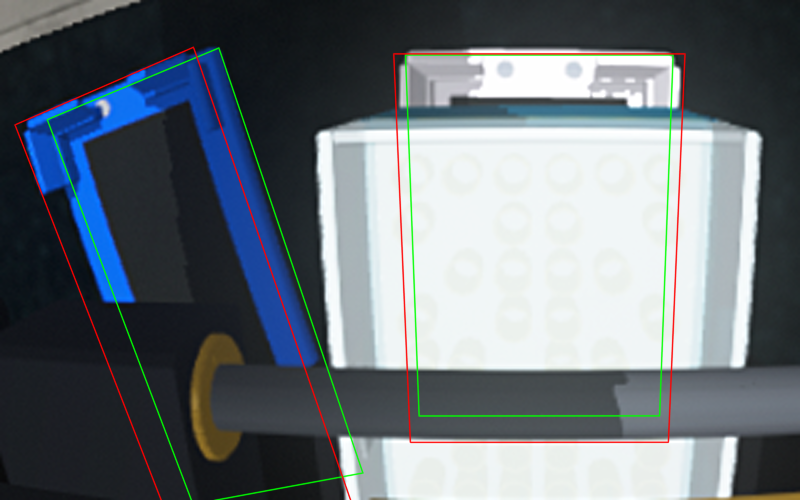

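Overlays from both cameras put the white dock within 1–2 mm, and the box is aligned over it. Lowering.

Call:
arm_command(
  steps=[0,0.025,0,0,0,0,0.05,0,0,0,0,0.065,0,0,0,0,0.075,0,0,0,0,0.082,0,0,0,0,0.088,0,0,0,0,0.0905,0,0,0,0,0.0905,0,0,0],
)

```text
time: 18.85
tool_pos: [0.4472, 0.1958, 0.0294]
ee_rot: [[0.984, 0.0, 0.176], [-0.176, 0.0, 0.984], [0.0, -1.0, 0.0]]
contact_force: [-0.0, 1.0, -1.1]
finger_gap: 0.0659
```

```bash
python3 plan.py  " .447,.197,.0285,79.9"
```

```text
t 18.85 tcp [0.4472 0.1958 0.0294] jaw yaw 79.89 gap 0.0659 F [-0.   1.  -1.1] q6 [ 11. -69.]
 .447,.197,.0285,79.9 -> [-0.0004  0.0009  0.0011] turn -0.01
```

Call:
arm_command(
  steps=[0,0.0008,0.0008,0,0,0,0.0014,0.0008,0,0,0,0.0014,0.0008,0,0],
)

```text
time: 19.15
tool_pos: [0.4477, 0.1967, 0.0285]
ee_rot: [[0.984, 0.001, 0.176], [-0.176, 0.0, 0.984], [0.001, -1.0, 0.0]]
contact_force: [-0.2, 0.7, 0.6]
finger_gap: 0.066
```

```bash
python3 plan.py
```

```text
t 19.15 tcp [0.4477 0.1967 0.0285] jaw yaw 79.88 gap 0.066 F [-0.2  0.7  0.6] q6 [ 11. -69.]
```

Seated, with the weight taken up at the expected height. Releasing and rising.

Call:
arm_command(
  steps=[0,0,0,0,100,0,0,0,0,100,0,0,0,0,100,0,0,0,0,100,0,0,0,0,100,0,-0.02,0,0,100,0,-0.06,0,0,100,0,-0.11,0,0,100,0,-0.16,0,0,100,0,-0.18,0,0,100,0,-0.18,0,0,100],
)

```text
time: 20.25
tool_pos: [0.4494, 0.197, 0.2115]
ee_rot: [[0.984, 0.008, 0.175], [-0.175, 0.002, 0.984], [0.008, -1.0, 0.003]]
contact_force: [0.5, 0.1, -0.4]
finger_gap: 0.0868
```

```bash
python3 - <<'E'
from ov import *
f=grab('wrist','w11.png');pickle.dump(f,open('w11.pkl','wb'))
G=(0,255,0)
draw('w11.pkl','o4.png',True,[(rect((.4455,.197),-10.1,.066,.11,.08),G),(rect((.4455,.197),-10.1,.096,.14,.005),(0,0,255)),(rect((.4428,.056),5,.086,.18,.004),(0,0,255)),(rect((.4428,.056),5,.052,.145,.008),G)],(60,420,70,310),2.2)
E
python3 plan.py " .4448,-.088,.2,95.2"
```

```text
t 20.3 tcp [0.4479 0.1967 0.2094] jaw yaw 79.89 gap 0.087 F [-0.6  0.5 -0.4] q6 [ 11. -69.]
 .4448,-.088,.2,95.2 -> [ 0.0469  0.0092 -0.2809] turn -15.31
```

View pics/o4.png

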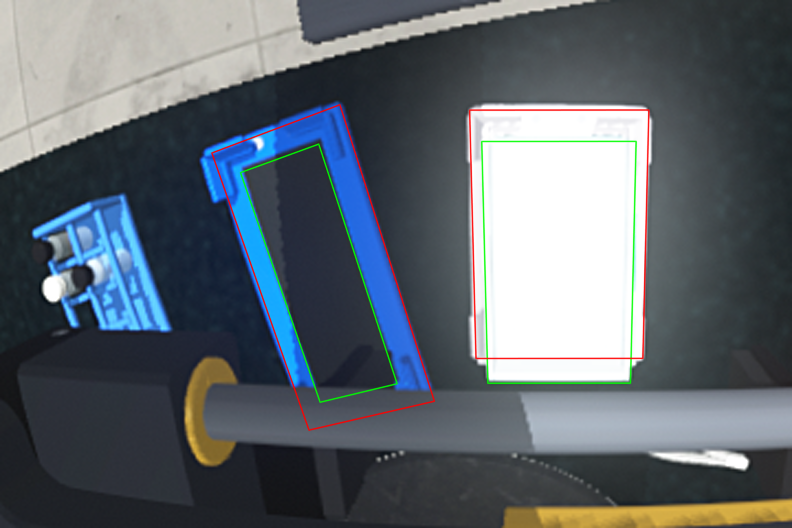

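The tip box sits square in its dock. The blue dock overlay at (0.4428, 0.056), 5°, matches the plate and seat edges. Going to the rack.

Call:
arm_command(
  steps=[0.006,0,-0.04,0,100,0.012,0,-0.08,-3,100,0.018,0,-0.12,-6,100,0.024,0,-0.16,-9,100,0.033,0,-0.2,-12,100,0.04,0,-0.24,-15.3,100,0.045,0.005,-0.27,-15.3,100,0.047,0.009,-0.281,-15.3,100,0.047,0.009,-0.281,-15.3,100,0.047,0.009,-0.281,-15.3,100,0.047,0.009,-0.281,-15.3,100],
)

```text
time: 21.4
tool_pos: [0.4436, -0.0868, 0.1986]
ee_rot: [[0.996, -0.001, -0.092], [0.092, 0.001, 0.996], [-0.001, -1.0, 0.001]]
contact_force: [-0.3, 0.3, 0.6]
finger_gap: 0.0874
```

```bash
python3 - <<'E'
from ov import *
f=grab('wrist','w12.png');pickle.dump(f,open('w12.pkl','wb'))
G=(0,255,0)
draw('w12.pkl','o5.png',True,[(rect((.4448,-.0879),5.2,.056,.15,.04),G),(rect((.4428,.056),5,.086,.18,.004),(0,0,255))],(180,460,70,310),2.4)
E
python3 plan.py " .4448,-.088,.0135,95.2"
```

```text
t 21.45 tcp [ 0.4438 -0.0869  0.1988] jaw yaw 95.29 gap 0.0869 F [-0.1 -0.9  0.5] q6 [ -25. -121.]
 .4448,-.088,.0135,95.2 -> [ 0.001   0.1853 -0.0013] turn 0.09
```

View pics/o5.png

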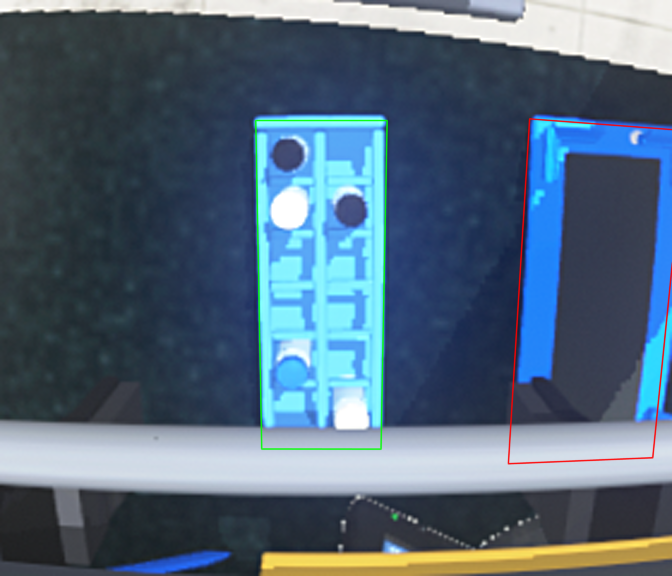

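The rack overlay matches. Descending in two steps.

Call:
arm_command(
  steps=[0,0.04,-0.0005,0,100,0,0.08,-0.0005,0,100,0,0.12,-0.0005,0,100,0,0.145,-0.0005,0,100,0,0.155,-0.0005,0,100,0,0.155,-0.0005,0,100],
)

```text
time: 22.05
tool_pos: [0.4437, -0.0879, 0.0432]
ee_rot: [[0.996, -0.002, -0.092], [0.092, 0.001, 0.996], [-0.002, -1.0, 0.001]]
contact_force: [-0.5, 0.1, 0.1]
finger_gap: 0.087
```

```bash
python3 plan.py " .4445,-.088,.0135,95.2"
```

```text
t 22.05 tcp [ 0.4437 -0.0879  0.0432] jaw yaw 95.25 gap 0.087 F [-0.5  0.1  0.1] q6 [ -25. -121.]
 .4445,-.088,.0135,95.2 -> [ 0.0008  0.0297 -0.0002] turn 0.05
```

Call:
arm_command(
  steps=[0,0.018,0,0,100,0,0.028,0,0,100,0,0.0305,0,0,100,0,0.0305,0,0,100,0,0.0305,0,0,0,0,0.0305,0,0,0,0,0.0305,0,0,0,0,0.0305,0,0,0,0,0.0305,0,0,0,0,0.0305,0,0,0,0,0.0305,0,0,0],
)

```text
time: 23.15
tool_pos: [0.4442, -0.0888, 0.0136]
ee_rot: [[0.996, 0.0, -0.09], [0.09, 0.0, 0.996], [0.0, -1.0, -0.0]]
contact_force: [0.7, -0.3, 3.2]
finger_gap: 0.0552
```

```bash
python3 plan.py
python3 - <<'E'
from h import *
f=grab('wrist','w13.png')
E
```

```text
t 23.15 tcp [ 0.4442 -0.0888  0.0136] jaw yaw 95.18 gap 0.0552 F [ 0.7 -0.3  3.2] q6 [ -25. -121.]
```

View pics/w13.png

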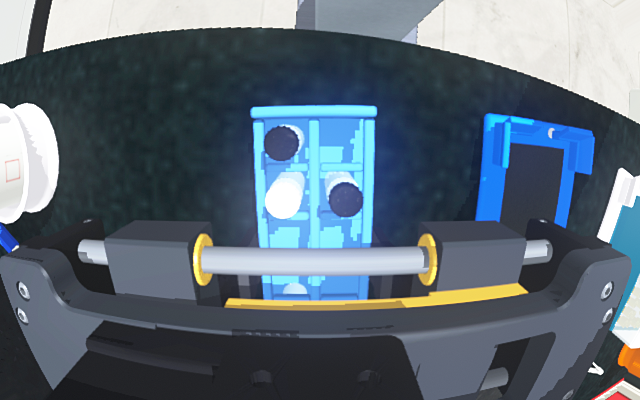

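Call:
arm_command(
  steps=[0,-0.01,0,0,0,0,-0.025,0,0,0,0,-0.05,0,0,0,0,-0.075,0,0,0,0,-0.09,0,0,0,0,-0.09,0,0,0],
)

```text
time: 23.8
tool_pos: [0.4452, -0.0893, 0.1054]
ee_rot: [[0.996, 0.004, -0.091], [0.091, -0.002, 0.996], [0.004, -1.0, -0.002]]
contact_force: [1.0, -0.5, -2.5]
finger_gap: 0.0555
```

```bash
python3 plan.py " .443,.056,.1036,95"
```

```text
t 23.8 tcp [ 0.4452 -0.0893  0.1054] jaw yaw 95.19 gap 0.0555 F [ 1.  -0.5 -2.5] q6 [ -25. -121.]
 .443,.056,.1036,95 -> [0.0109 0.0015 0.1449] turn 0.19
```

Call:
arm_command(
  steps=[0.001,0,0.02,0,0,0.004,0,0.05,0,0,0.007,0,0.08,0,0,0.01,0,0.11,0.2,0,0.011,0,0.135,0.2,0,0.0115,0,0.1445,0.2,0,0.0115,0,0.1445,0.2,0,0.0115,0,0.1445,0.2,0],
)

```text
time: 24.6
tool_pos: [0.4426, 0.0556, 0.1031]
ee_rot: [[0.996, -0.0, -0.087], [0.087, -0.0, 0.996], [-0.0, -1.0, -0.0]]
contact_force: [-0.1, -0.6, -2.5]
finger_gap: 0.0553
```

```bash
python3 - <<'E'
from ov import *
f=grab('wrist','w14.png');pickle.dump(f,open('w14.pkl','wb'))
o=ctrl.get_obs(); p=o['tool_pos']; zb=p[2]-.0136
G=(0,255,0)
draw('w14.pkl','o6.png',True,[(rect((p[0],p[1]),5,.056,.15,zb+.04),G),(rect((.4428,.056),5,.086,.18,.003),(0,0,255)),(rect((.4428,.056),5,.064,.158,.026),(0,255,255))],(180,460,70,310),2.4)
f=grab('side','s3.png')
E
python3 plan.py " .443,.056,.0216,95"
```

```text
t 24.7 tcp [0.4428 0.0551 0.1033] jaw yaw 94.92 gap 0.0552 F [ 0.9  0.4 -3.1] q6 [  -7. -102.]
 .443,.056,.0216,95 -> [0.0002 0.0817 0.0009] turn -0.08
```

View pics/o6.png

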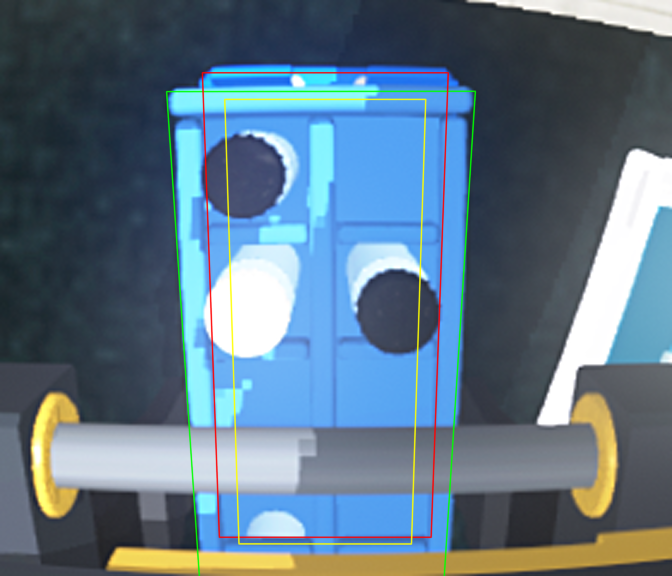

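View pics/s3.png

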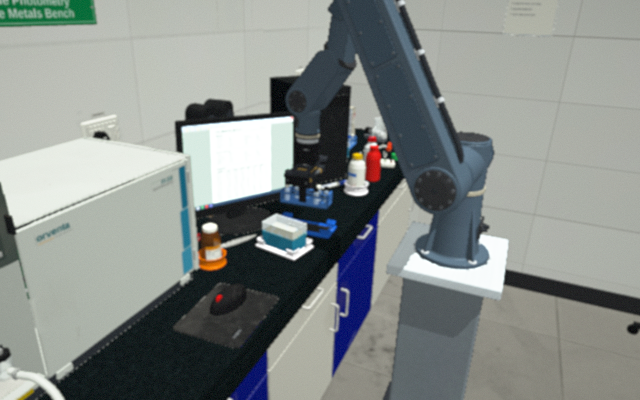

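The rack is level and aligned with its dock. Lowering.

Call:
arm_command(
  steps=[0,0.02,0.0005,0,0,0,0.04,0.0005,0,0,0,0.055,0.0005,0,0,0,0.065,0.0005,0,0,0,0.073,0.0005,0,0,0,0.078,0.0005,0,0,0,0.0805,0.0005,0,0,0,0.0805,0.0005,0,0],
)

```text
time: 25.5
tool_pos: [0.4426, 0.0565, 0.0229]
ee_rot: [[0.996, 0.0, -0.087], [0.087, -0.0, 0.996], [0.0, -1.0, -0.0]]
contact_force: [-0.1, 0.1, -2.2]
finger_gap: 0.0556
```

```bash
python3 plan.py " .443,.056,.0216,95"
```

```text
t 25.5 tcp [0.4426 0.0565 0.0229] jaw yaw 94.98 gap 0.0556 F [-0.1  0.1 -2.2] q6 [  -7. -102.]
 .443,.056,.0216,95 -> [ 0.0003  0.0013 -0.0005] turn -0.02
```

Call:
arm_command(
  steps=[0,0.001,0,0,0,0,0.0017,0,0,0,0,0.0017,0,0,0],
)

```text
time: 25.8
tool_pos: [0.4429, 0.0566, 0.0216]
ee_rot: [[0.996, 0.001, -0.087], [0.087, -0.0, 0.996], [0.001, -1.0, -0.0]]
contact_force: [1.0, 0.3, -0.7]
finger_gap: 0.0554
```

```bash
python3 plan.py " .443,.056,.0216,95"
```

```text
t 25.8 tcp [0.4429 0.0566 0.0216] jaw yaw 94.99 gap 0.0554 F [ 1.   0.3 -0.7] q6 [  -7. -102.]
 .443,.056,.0216,95 -> [ 0.0001  0.     -0.0006] turn -0.01
```

Call:
arm_command(
  steps=[0,0.0006,0,0,0,0,0.0006,0,0,0,0,0.0006,0,0,100,0,0.0006,0,0,100,0,0.0006,0,0,100,0,0.0006,0,0,100,0,0.0006,0,0,100,0,-0.02,0,0,100,0,-0.06,0,0,100,0,-0.11,0,0,100,0,-0.16,0,0,100,0,-0.2,0,0,100],
)

```text
time: 27.0
tool_pos: [0.4426, 0.0566, 0.2239]
ee_rot: [[0.996, 0.002, -0.087], [0.087, -0.0, 0.996], [0.002, -1.0, -0.0]]
contact_force: [0.6, -0.9, 0.3]
finger_gap: 0.0869
```

```bash
python3 plan.py " .25,-.5,.25,95"
```

```text
t 27.0 tcp [0.4426 0.0566 0.2239] jaw yaw 94.99 gap 0.0869 F [ 0.6 -0.9  0.3] q6 [  -7. -102.]
 .25,-.5,.25,95 -> [-0.2402 -0.0264 -0.5378] turn -0.01
```

Call:
arm_command(
  steps=[0,-0.02,-0.04,5,100,0,-0.03,-0.08,10,100,-0.01,-0.03,-0.12,15,100,-0.02,-0.03,-0.16,20,100,-0.03,-0.03,-0.2,25,100,-0.04,-0.03,-0.24,30,100,-0.06,-0.03,-0.28,35,100,-0.08,-0.03,-0.32,40,100,-0.1,-0.03,-0.36,40,100,-0.13,-0.03,-0.4,40,100,-0.15,-0.03,-0.44,40,100,-0.15,-0.03,-0.44,40,100],
)

```text
time: 28.2
tool_pos: [0.3294, -0.4005, 0.2512]
ee_rot: [[0.816, 0.0, 0.579], [-0.579, -0.004, 0.816], [0.003, -1.0, -0.003]]
contact_force: [-0.1, 1.2, 0.3]
finger_gap: 0.0867
```

```bash
python3 plan.py
python3 - <<'E'
from ov import *
f=grab('top','t4.png');pickle.dump(f,open('t4.pkl','wb'))
G=(0,255,0)
th=np.linspace(0,2*np.pi,40)
circ=lambda c,r,z:[(c[0]+r*np.cos(t),c[1]+r*np.sin(t),z) for t in th]
draw('t4.pkl','o7.png',False,[(rect((.4428,.056),5,.056,.15,.048),G),(rect((.4455,.197),-10.1,.066,.11,.08),G),(circ((.5785,.3655),.019,.111),G),(circ((.4075,-.326),.02,.146),G)],(150,450,150,270),2.66)
f=grab('side','s4.png'); cv2.imwrite('pics/s4c.png',cv2.resize(f['color'][120:290,180:400],None,fx=3.5,fy=3.5,interpolation=cv2.INTER_CUBIC))
E
```

```text
t 28.2 tcp [ 0.3294 -0.4005  0.2512] jaw yaw 54.65 gap 0.0867 F [-0.1  1.2  0.3] q6 [ -63. -117.]
```

View pics/o7.png

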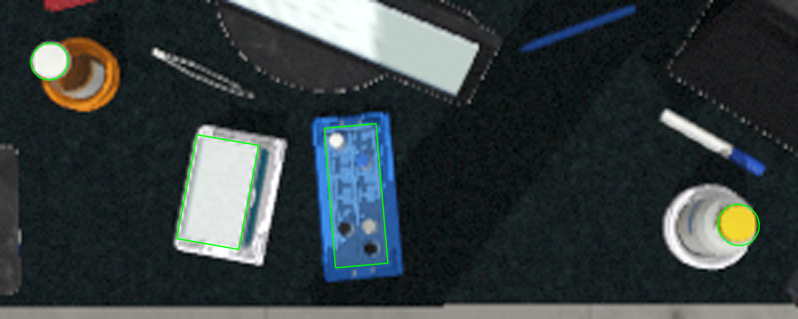

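View pics/s4c.png

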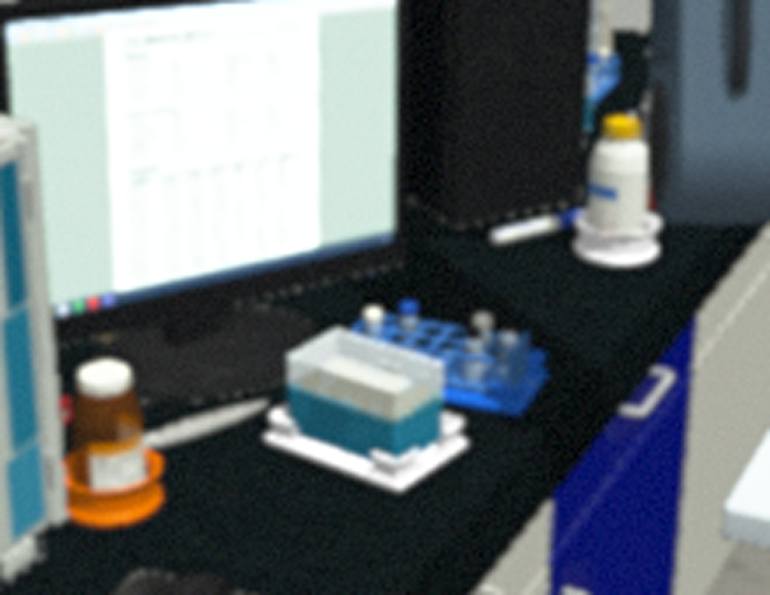

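All four sit upright in their docks, and the overlays match in the top view. The marker and tweezers are unmoved, and the gripper is clear. Handing in.

```bash
python3 -c "
from station import ctrl
print(ctrl.job_done())"
```

```text
the job is handed in; nothing more can be done
None
```

All four items are seated in their own docks and let go: the white bottle in the white well, the amber bottle in the orange well, the tip box in the white dock and the rack in the blue dock. I handed the job in at about 28 s of the 122 s allowed, and no verdict is reported back.

**Position:** in the last top picture, outlines drawn at the measured dock centres and seated heights matched both bottle caps, the tip box lid and the rack to within about 2–3 mm. The side picture shows all four standing upright.

**Seating:** I lowered each one until the force reading showed the weight being taken up, at the tip height expected for that seat. The rack was the least clear. It still read slightly negative, so I lowered it another 0.6 mm before letting go.

**Left alone:** the marker and tweezers look unmoved, and the gripper was open and clear of everything at the end.

**Disagreement:** the top and wrist cameras differed by 1–3 mm on the dock centres. I used values in between, and every item went down without catching on a rim or guide.

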